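# Shut the coffee mill's drawer and the tin's lid

## Robot

A 6-joint arm with a two-finger parallel gripper is mounted at the origin on a cart in front of the work surface, level with it; the furniture and walls round the work are solid. World frame = base frame: x ahead of the robot, y to its left, z up, the work surface at z = 0. Lengths are in mm, angles in degrees, forces in N, time in s.
With the tool pointing down it reaches from about 275 to 850 mm from the base axis. Payload 5.2 kg.
Tool frame: the origin (TCP) lies between the finger pads; the fingertips stand 11 mm ahead of it and the grasp point (between the pads) lies 8 mm behind it (arm.tip_extent is the distance from the TCP to the fingertips, in mm); z points along the fingers, y is the line along which they close (so a half turn about z gives the same grasp; the last joint's range is limited). The gripper opens to 85 mm and grips with 20 to 120 N. Pads are 22 mm wide; open, the fingers measure 114 mm over their backs; the gripper's body (76 mm by 85 mm) begins 54 mm behind the grasp point. The pads swing forward as they close: fully open they stand 13 mm farther back than shut.
Start: joints at [-84.672, 14.817, 87.949, -0, 77.235, -11.62], TCP at [160.349, -526.112, 242.31] pointing down, gripper open.
Joint ranges: [-179.93, 179.93], [-52.35, 119.4], [10.71, 147.94], [-69.91, 249.91], [12.55, 155.21], [-178.61, 178.61]. Speed limits (degrees/s): [147.25, 147.25, 180, 180, 180, 180].

## Interface

Orientations are given as a 3x3 rotation matrix whose columns are the frame's x, y, z axes.
In Python, from cell import status, camera, camera_params, arm gives the robot as it stands. The module is installed in compiled form; this text tells all that it offers.
- The arm moves only by the tool carry_out, never from a script. Its argument "increments" is a list of rows, each an object with "hand": the finger opening in mm, from 0 to 85.4; "delta_pos": the shift along the tool's x, y, z in units of 30 mm (1.0 is 30 mm), a list of three; "spin": the turn about the tool's z in units of 6 degrees (1.0 is 6 degrees). In form: [{"hand": hand, "delta_pos": [dx, dy, dz], "spin": spin}, ...]. A call has exactly 8 rows; each row is the pose to reach, as a shift and turn from the pose commanded when the call began, along the tool's axes at that moment; what a row does not reach only later rows make up. A row lasts 1/12 s, in which the tool goes at most 41.7 mm and 7.16 degrees, less where a joint would pass 70% of its speed; a pose out of reach is approached as far as the arm can. A call with a gripper value outside its range is refused whole. The fingers move at their own pace and stop on an object; "squeeze" is the grip in N (left out, the last holds). Time passes only in rows, so rows that repeat a pose let the fingers close, or fill a call up. It gives the time, the measured TCP pose, the force, the opening and the grip force at its end, in the units of the state.
- status.get_state(): the state, without advancing time (a new reading comes with each control period).
- camera(name): name is "scene" or "top" or "wrist"; returns (picture, depth): 384x512x3 uint8, red, green, blue; 384x512 float32, mm along the optical axis (not along the pixel's ray), 0 where there is no reading.
- camera_params(name): a dict with "fx", "fy", "cx", "cy" (pixels), "k1" (the pictures are not rectified: a ray, as slopes to the right and down, at radius r is drawn at 1 + k1 r^2 times it, then the intrinsics apply), "R" (3x3) and "t" (3): a world point X has camera coordinates R X + t; the wrist camera has in their place "mount" (4x4, takes a point from camera to tool coordinates, whose origin is the TCP and whose axes are the flange's). Camera axes: x right, y down, z forward; pixel columns grow to the right and rows downward; lengths in mm; the calibration is good to about 2 mm. A picture is of the moment at which its call begins: read the wrist's pose just before it. camera_params takes no time and is no camera call.
- arm.hand_in(): hands the job in; it is judged then, once.
The state is a dict: "time": time; "joints": joint angles; "joint_vel": joint speeds; "tau": joint torques, N m; "eef_pos": TCP position; "tool_rot": TCP orientation; "wrist_force": force on the tool from outside, world axes, zero at the start; "ft_torque": the same for the moment, N m; "opening": finger opening in mm; "finger_force": force on a finger pad.
Only numpy, scipy, OpenCV 4.12 (cv2) and the standard library are available. Lean on these libraries where they do the work, as an engineer would, in place of code of your own. Each camera call takes 0.05 s, during which the arm holds its last target. There are 200 camera calls.

## Task

The coffee mill and the flat hinged tin on the worktop to the right of the sink have been left open. With the fingertips only, push the mill's drawer fully home and push the tin's lid over and down until it is fully shut, in either order. Steady does it: do not pick up, tip or shove the mill or the tin, which stay where they stand, and leave the other things alone.

Things in the scene. Friction and masses are not known exactly. Their poses are not given: they have to be found in the camera images.
- mill: Coffee mill, loose on the worktop, 0.7 to 0.95 kg. Origin on its underside; x axis points to its back, y to its left, z up. Box x -69..43, y +-56, z 0..120 mm (walls 6 mm inside the foot and top plates); dome and crank above, to 200 mm; the crank is fixed. The drawer is low in the front (-x) face, which looks to the right (world -y) or up to 0.33 rad nearer the robot (yaw 1.24 to 1.57).
- mill_drawer (a joint): How far the drawer is out, m: 0 fully home, 0.062 fully out (starts 0.035 to 0.060). Slides out along the mill's -x; friction about 0.3 N, no spring or catch. Its front board is 77 mm wide, z 11 to 57 mm; its outside is at mill x = -62 mm minus this value, the knob's tip 16.5 mm further out. The mill itself starts to slide at 3 to 7 N.
- mill_knob (a point): Tip of the round drawer knob (14 mm across, sticks out 16 mm from the board, centre 34 mm above the worktop, on the mill's centre line). It moves with the drawer; axes as the mill's.
- tin: Flat hinged metal tin, 65 (x) x 98 (y) x 20 mm high when shut, loose on the worktop, 0.25 to 0.4 kg. Origin: centre of the underside; x axis points to its hinge side (its back), y along the hinge, z up. Lower part 12 mm high, open above. Hinge line along y at x = 31, z = 13 mm, on the side away from the robot (yaw up to 0.45 rad either way).
- tin_lid (a joint): Opening angle of the lid, rad: 0 shut, 1.57 upright, 1.92 as far back as it goes (starts 1.4 to 1.75). The lid is 7 mm thick, 98 mm wide, 63 mm from hinge to lip; upright it reaches 76 mm above the worktop. The hinge is stiff: the lid stays where it is left and needs 0.2 to 0.4 N at the lip all the way, so press it down until shut.
- tin_lip (a point): Middle of the lid's lip, its far edge from the hinge, 62 mm from the hinge line; moves with the lid. Lid shut, it is at x = -32, z = 16.5 mm of the tin. Its x axis points from lip to hinge, y along the hinge, z out of the lid's outer face (up when shut).
- cream_pot: Bystander: low round white pot, 90 mm across, 32 mm high, loose on the worktop; origin centre of the underside.
- spice_jar: Bystander: white spice jar with a dark cap, 44 mm across, 96 mm high, loose; origin centre of the underside.
- corkscrew: Bystander: corkscrew with a wooden bar handle, 63x98x19 mm, lying loose; origin centre of the underside.
- torch: Bystander: small metal torch, 106x34x34 mm, lying loose towards the back between the mill and the tin; origin centre of the underside.
- lighter: Bystander: gas lighter lying loose on its side, 80x24x13 mm, near the sink; origin centre of the underside.

How it is judged (in metres and radians):
At the end, for the whole second after the job is handed in: The mill's drawer is within 4 mm of fully home and the tin's lid within 0.06 rad (about 4 mm at its lip) of shut; mill and tin stand upright and still, each within 30 mm of where it stood (value of joint mill_drawer below 0.004 m and value of joint tin_lid below 0.06 rad and distance of each of mill, tin from where it was at the start of the episode below 0.03 m and angle between each of mill, tin's own z axis and vertical below 0.05 rad and linear speed of each of mill, tin below 0.01 m/s); the robot touches nothing.
It fails at once if the mill or the tin is lifted off the worktop (10 mm) or tipped (0.15 rad) (height (world z) of any of mill, tin above 0.01 m or angle between any of mill, tin's own z axis and vertical above 0.15 rad).
It fails at once if the mill or the tin is shoved or carried more than 30 mm from its place (distance of any of mill, tin from where it was at the start of the episode above 0.03 m).
It fails at once if one of the other things is moved more than 25 mm (distance of any of cream_pot, spice_jar, corkscrew, torch, lighter from where it was at the start of the episode above 0.025 m).
It also fails if it takes over 54 s, if anything falls off the work surface, if the arm or the gripper's body presses on something with over 40 N, if the wrist force passes 120 N, or if a joint passes its speed limit or range.

## Working session

There is one attempt and no reset: what is moved stays moved. The work goes in short steps, Python scripts to look and compute and a tool call to move; the robot and the scene stay as the last step left them, time stands still between calls to the robot, and variables do not carry over. Pictures are saved under pics/ and viewed, at most 10 in all, crops included, and the job is handed in when it is done.

Besides the shell and the picture viewer there is one more tool, called after "Emit:" as a command line: name --argument value ..., lists and objects as JSON in quotes. carry_out: Moves the arm, as the interface text tells. Its arguments: {"type":"object","properties":{"increments":{"type":"array"},"squeeze":{"type":"number"}},"required":["increments"]}

```bash
mkdir -p pics; cat > h.py <<'E'
import numpy as np, cv2
from cell import status, camera, camera_params, arm
def cloud(name):
    s=status.get_state(); im,d=camera(name); p=camera_params(name)
    K=np.array([[p['fx'],0,p['cx']],[0,p['fy'],p['cy']],[0,0,1.]])
    v,u=np.mgrid[0:384,0:512]
    uv=np.stack([u,v],-1).reshape(-1,1,2).astype(float)
    n=cv2.undistortPoints(uv,K,np.array([p['k1'],0,0,0,0.])).reshape(384,512,2)
    c=np.dstack([n,np.ones((384,512))])*d[...,None]
    if 'mount' in p:
        M=np.array(p['mount']); T=np.array(s['tool_rot'])
        w=(c@M[:3,:3].T+M[:3,3])@T.T+np.array(s['eef_pos'])
    else:
        w=(c-np.array(p['t']))@np.array(p['R'])
    w[d==0]=np.nan
    return im,w
E
python3 - <<'E'
from h import *
s=status.get_state(); print(s['time'],s['eef_pos'],s['tool_rot'])
ims=[]
for n in ['scene','top','wrist']:
    im,w=cloud(n); np.savez('pics/'+n,im=im,w=w); cv2.imwrite(f'pics/{n}0.png',im[...,::-1])
E
```

```text
0.0 [ 160.27852158 -525.60067214  241.46604132] [[ 9.56585277e-01  2.91452541e-01 -1.57344503e-04]
 [ 2.91452331e-01 -9.56583598e-01  1.83285504e-03]
 [ 3.83677086e-04 -1.79914057e-03 -9.99998308e-01]]
```

View pics/top0.png

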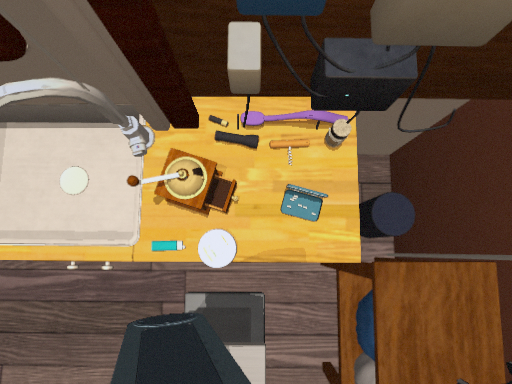

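View pics/scene0.png

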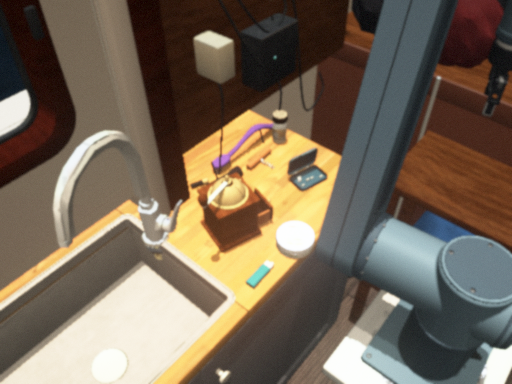

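The top view shows the mill at (187,180) with its drawer out to the right and the knob at about (236,200). The tin is at (302,205) with its lid upright on the far side (305,190), and the pot is at (217,248). Next I turn these into world points.

```bash
python3 - <<'E'
from h import *
z=np.load('pics/top.npz'); w=z['w'];im=z['im']
for u,v in [(187,180),(237,200),(221,195),(302,205),(305,190),(217,248),(237,140),(270,220),(168,245),(290,144),(336,132)]: print((u,v),w[v,u].round(1))
def rect(m,lab):
    p=w[m][:,:2].astype(np.float32); r=cv2.minAreaRect(p); print(lab,len(p),np.round(r[0],1),np.round(r[1],1),round(r[2],1)); print(cv2.boxPoints(r).round(0).tolist())
V,U=np.mgrid[0:384,0:512]
Z=w[...,2]
box=lambda a,b,c,d:(U>=a)&(U<b)&(V>=c)&(V<d)
rect(box(145,245,140,225)&(Z>112)&(Z<127),'mill top plate')
rect(box(200,245,170,222)&(Z>25)&(Z<70),'drawer')
rect(box(270,340,175,230)&(Z>6)&(Z<90),'tin all')
rect(box(270,340,175,230)&(Z>50)&(Z<90),'lid hi')
rect(box(270,340,175,230)&(Z>6)&(Z<22),'tin low')
print('knob row z')
for v in range(194,206): print(v,[ (int(w[v,u,0]),int(w[v,u,1]),int(w[v,u,2])) for u in range(230,242,2)])
hsv=cv2.cvtColor(im,cv2.COLOR_RGB2HSV)
E
```

```text
(187, 180) [510.8   5.9 154.1]
(237, 200) [485.  -91.7  32.8]
(221, 195) [498.4 -52.6  20.9]
(302, 205) [ 477.3 -249.5    2.8]
(305, 190) [ 503.9 -247.7   72.3]
(217, 248) [372.5 -46.6  31.6]
(237, 140) [633.  -89.7  28.5]
(270, 220) [ 4.405e+02 -1.713e+02  2.000e-01]
(168, 245) [378.8  71.9  12.3]
(290, 144) [ 626.2 -219.8   20. ]
(336, 132) [ 633.9 -317.1   95.4]
mill top plate 1445 [522.   16.3] [108.4 107.6] 72.3
[[454.0, -19.0], [557.0, -52.0], [590.0, 52.0], [487.0, 84.0]]
drawer 340 [496.7 -58.2] [71.1 94.4] 71.5
[[441.0, -77.0], [530.0, -107.0], [553.0, -39.0], [463.0, -9.0]]
tin all 284 [ 479.  -246.9] [95.9 66.3] 74.6
[[434.0, -284.0], [498.0, -302.0], [524.0, -209.0], [460.0, -192.0]]
lid hi 120 [ 503.3 -253.4] [95.5  6.9] 75.1
[[488.0, -299.0], [494.0, -300.0], [519.0, -208.0], [512.0, -206.0]]
tin low 160 [ 478.8 -247.5] [94.6 66.3] 74.6
[[434.0, -284.0], [498.0, -302.0], [523.0, -211.0], [459.0, -193.0]]
knob row z
194 [(495, -76, 58), (499, -79, 32), (504, -82, -1), (503, -87, 1), (504, -92, -3), (504, -97, 0)]
195 [(493, -76, 55), (497, -79, 29), (501, -82, 0), (501, 
[... 315 characters left out ...]
2, 1), (494, -97, 0)]
199 [(486, -75, 41), (491, -77, 0), (486, -85, 40), (486, -89, 39), (491, -92, 0), (491, -97, 0)]
200 [(484, -75, 35), (488, -78, 2), (484, -84, 39), (484, -89, 36), (489, -92, 0), (489, -97, 1)]
201 [(482, -74, 29), (486, -78, 2), (486, -82, 0), (486, -87, 0), (486, -92, -1), (486, -97, -1)]
202 [(481, -74, 18), (483, -78, 4), (484, -82, -1), (484, -87, -1), (483, -92, 3), (483, -97, 2)]
203 [(481, -73, 1), (481, -78, 0), (481, -82, -1), (481, -87, 0), (481, -92, 0), (481, -97, 0)]
204 [(479, -73, 0), (479, -78, 0), (479, -82, -2), (479, -87, 0), (479, -92, 0), (479, -97, 0)]
205 [(476, -73, 1), (476, -78, 1), (476, -83, 2), (476, -87, 0), (476, -92, 1), (476, -97, 0)]
```

View pics/wrist0.png

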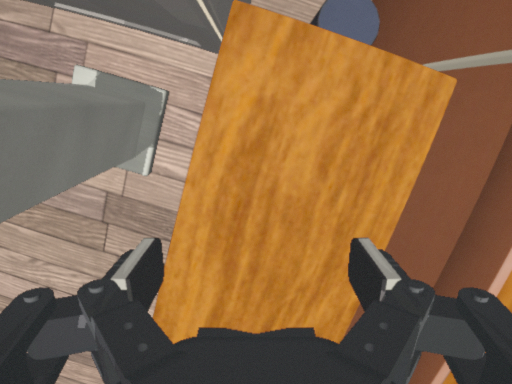

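Wrist view: the fingers and their knuckles are in the lower half of the picture, with a neighbouring table below them. The tool can only point down, and the mill's top plate overhangs. So I'll check the open-finger shape against the 9 mm gap between the knob tip and the plate.

```bash
python3 - <<'E'
from h import *
s=status.get_state(); T=np.array(s['tool_rot']); 
w=np.load('pics/wrist.npz')['w']; t=(w-np.array(s['eef_pos']))@T
for z0 in range(-110,20,10):
    m=(t[...,2]>=z0)&(t[...,2]<z0+10)&(abs(t[...,1])<120)&(abs(t[...,0])<120)
    if m.sum(): q=t[m]; print(z0,m.sum(),'y',q[:,1].min().round(),q[:,1].max().round(),'x',q[:,0].min().round(),q[:,0].max().round(), 'inner|y|',abs(q[:,1]).min().round())
print(np.array(camera_params('wrist')['mount']).round(2))
z=np.load('pics/top.npz'); w=z['w']
# tin frame
yaw=np.radians(-15.2); c=np.array([479,-247.]); ex=np.array([np.cos(yaw),np.sin(yaw)]); ey=np.array([-ex[1],ex[0]])
for n in ['top','scene']:
    w=np.load(f'pics/{n}.npz')['w']
    q=w[...,:2]-c; X=q@ex; Y=q@ey; Z=w[...,2]
    m=(abs(Y)<55)&(X>-45)&(X<60)&(Z>24)&(Z<95)
    for a in range(24,90,6):
        k=m&(Z>=a)&(Z<a+6)
        if k.sum(): print(n,a,k.sum(),X[k].min().round(),X[k].max().round(),Y[k].min().round(),Y[k].max().round())
E
```

```text
-100 27 y -24.0 21.0 x 21.0 22.0 inner|y| 6.0
-90 6032 y -62.0 58.0 x 5.0 22.0 inner|y| 0.0
-80 11571 y -69.0 66.0 x -3.0 19.0 inner|y| 0.0
-70 8631 y -76.0 73.0 x -13.0 19.0 inner|y| 0.0
-60 8899 y -76.0 73.0 x -12.0 17.0 inner|y| 31.0
-50 1689 y -74.0 70.0 x 2.0 15.0 inner|y| 39.0
-40 1419 y -58.0 55.0 x -9.0 13.0 inner|y| 40.0
-30 1575 y -58.0 55.0 x -11.0 12.0 inner|y| 40.0
-20 1258 y -58.0 55.0 x -11.0 12.0 inner|y| 40.0
-10 506 y -56.0 53.0 x -11.0 12.0 inner|y| 41.0
[[   0.     -0.96   -0.27   68.83]
 [   1.     -0.      0.     -1.74]
 [  -0.     -0.27    0.96 -132.7 ]
 [   0.      0.      0.      1.  ]]
top 24 2 28.0 30.0 47.0 48.0
top 30 1 28.0 28.0 -48.0 -48.0
top 42 1 26.0 26.0 -48.0 -48.0
top 60 2 24.0 26.0 -48.0 48.0
top 66 7 23.0 28.0 -46.0 47.0
top 72 108 22.0 29.0 -43.0 44.0
top 78 3 23.0 25.0 -28.0 2.0
scene 24 40 27.0 36.0 -48.0 49.0
scene 30 37 29.0 36.0 -48.0 49.0
scene 36 47 26.0 34.0 -50.0 50.0
scene 42 40 27.0 34.0 -50.0 48.0
scene 48 37 27.0 34.0 -48.0 48.0
scene 54 44 23.0 33.0 -50.0 49.0
scene 60 39 24.0 33.0 -47.0 49.0
scene 66 19 24.0 29.0 -46.0 48.0
scene 72 50 22.0 30.0 -45.0 45.0
scene 78 3 20.0 22.0 -28.0 -2.0
```

Emit:
carry_out --increments '[{"hand": 0, "delta_pos": [1.2, -0.4, 0], "spin": 0.6}, {"hand": 0, "delta_pos": [2.4, -0.8, 0], "spin": 1.3}, {"hand": 0, "delta_pos": [3.6, -1.2, 0], "spin": 2}, {"hand": 0, "delta_pos": [4.8, -1.6, 0], "spin": 2.7}, {"hand": 0, "delta_pos": [6, -2, 0], "spin": 3.4}, {"hand": 0, "delta_pos": [7.2, -2.4, 0], "spin": 4.1}, {"hand": 0, "delta_pos": [8.4, -2.8, 0], "spin": 4.8}, {"hand": 0, "delta_pos": [9.6, -3.2, 0], "spin": 5.4}]' --squeeze 20

```text
time: 0.82
eef_pos: [409.0, -348.9, 242.2]
tool_rot: [[0.963, -0.27, -0.0], [-0.27, -0.963, 0.0], [-0.0, -0.0, -1.0]]
wrist_force: [-0.8, -1.8, -0.0]
opening: -0.2
finger_force: 0.0
```

```bash
cat > g.py <<'E'
# g.py x y z [heading]: tool-frame units to the given world TCP point
import sys; from h import *
s=status.get_state(); T=np.array(s['tool_rot']); p=np.array(s['eef_pos'])
h=np.degrees(np.arctan2(T[1,0],T[0,0]))
print('t',s['time'],'tcp',p.round(1),'head',h.round(1),'F',np.round(s['wrist_force'],2),'open',s['opening'])
a=[float(v) for v in sys.argv[1:]]
for i in range(0,len(a)-2,3): print((np.array(a[i:i+3])-p)@T/30)
if len(a)%3==1: print('spin',((h-a[-1]+180)%360-180)/6)
w=np.load('pics/wrist.npz')['w']; 
E
python3 g.py 533 -262 241 -15.2
python3 - <<'E'
from h import *
# knuckle x extents, from the first wrist cloud
p=np.array([160.28,-525.6,241.47]); T=np.array([[.95658,.29145,0],[.29145,-.95658,.0018],[0,-.0018,-1]])
t=(np.load('pics/wrist.npz')['w']-p)@T
for z0 in range(-90,-40,10):
  for y0 in (56,62,68,72):
    m=(abs(t[...,1]+1.5)>y0)&(abs(t[...,1]+1.5)<y0+6)&(t[...,2]>=z0)&(t[...,2]<z0+10)&(abs(t[...,0])<60)
    if m.sum(): print(z0,y0,m.sum(),t[m][:,0].min().round(1),t[m][:,0].max().round(1))
E
```

```text
t 0.8167 tcp [ 409.  -348.9  242.2] head -15.7 F [-0.76 -1.84 -0.01] open -0.1910579449580223
[ 3.19664743 -3.90376078  0.03865591]
spin -0.07834717109668077
-90 56 417 5.4 13.7
-80 56 2144 -2.4 13.9
-80 62 407 11.0 13.8
-70 56 1300 -12.5 13.6
-70 62 1919 -12.5 14.0
-70 68 749 -8.5 13.5
-70 72 78 -7.5 12.9
-60 56 2553 -11.8 13.7
-60 62 2070 -12.4 14.8
-60 68 658 -8.6 14.7
-60 72 200 -8.6 13.2
-50 56 202 6.3 12.5
-50 62 159 6.3 12.8
-50 68 29 11.6 12.9
-50 72 1 11.6 11.6
```

Emit:
carry_out --increments '[{"hand": 0, "delta_pos": [0.8, -0.97, 0], "spin": 0}, {"hand": 0, "delta_pos": [1.6, -1.95, 0], "spin": 0}, {"hand": 0, "delta_pos": [2.4, -2.9, 0], "spin": 0}, {"hand": 0, "delta_pos": [3.2, -3.9, 0], "spin": 0}, {"hand": 0, "delta_pos": [3.2, -3.9, 1.2], "spin": 0}, {"hand": 0, "delta_pos": [3.2, -3.9, 2.4], "spin": 0}, {"hand": 0, "delta_pos": [3.2, -3.9, 3.5], "spin": 0}, {"hand": 0, "delta_pos": [3.2, -3.9, 3.5], "spin": 0}]'

```text
time: 1.48
eef_pos: [527.8, -259.7, 130.1]
tool_rot: [[0.964, -0.266, -0.011], [-0.266, -0.964, 0.008], [-0.013, -0.005, -1.0]]
wrist_force: [-1.8, 1.6, -1.3]
opening: 0.1
finger_force: 0.0
```

```bash
python3 g.py 533 -262 69 -15.2; python3 - <<'E'
from h import *
im,w=cloud('wrist'); cv2.imwrite('pics/wrist1.png',im[...,::-1])
yaw=np.radians(-15.2); c=np.array([479,-247.]); ex=np.array([np.cos(yaw),np.sin(yaw)]); ey=np.array([-ex[1],ex[0]])
q=w[...,:2]-c; X=q@ex; Y=q@ey; Z=w[...,2]
m=(abs(Y)<55)&(X>-45)&(X<45)
for a in range(12,90,6):
    k=m&(Z>=a)&(Z<a+6)
    if k.sum(): print(a,k.sum(),X[k].min().round(),X[k].max().round(),Y[k].min().round(),Y[k].max().round())
k=m&(Z>24)&(Z<85); r=cv2.minAreaRect(w[k][:,:2].astype(np.float32)); print(r)
E
```

```text
t 1.4833 tcp [ 527.8 -259.7  130.1] head -15.4 F [-1.84  1.55 -1.34] open 0.116808261968071
[0.21174104 0.03702772 2.0330694 ]
spin -0.033542870837403406
12 158 -33.0 36.0 -45.0 49.0
18 371 34.0 36.0 -44.0 48.0
24 384 32.0 35.0 -46.0 50.0
30 439 32.0 35.0 -46.0 50.0
36 456 31.0 34.0 -46.0 51.0
42 509 31.0 33.0 -46.0 50.0
48 532 30.0 33.0 -46.0 50.0
54 486 29.0 32.0 -46.0 50.0
60 504 24.0 31.0 -46.0 50.0
66 491 23.0 31.0 -46.0 50.0
72 921 22.0 30.0 -45.0 48.0
78 2 28.0 28.0 -34.0 -19.0
((507.0895080566406, -252.43792724609375), (96.83861541748047, 13.384476661682129), 74.67338562011719)
```

View pics/wrist1.png

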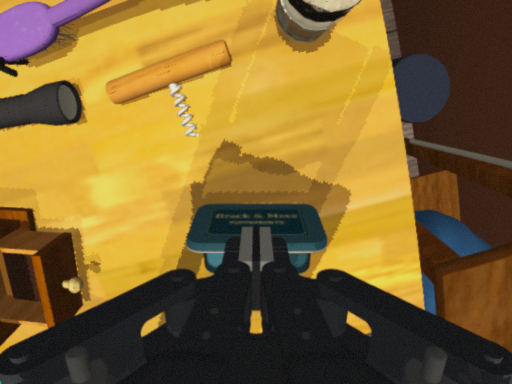

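The wrist view confirms the closed fingers are behind the lid (260,230), with free worktop around them. The lid's outer face is at tin x = 30 at the top, as computed. Descending now.

Emit:
carry_out --increments '[{"hand": 0, "delta_pos": [0.2, 0, 0.5], "spin": 0}, {"hand": 0, "delta_pos": [0.2, 0, 1], "spin": 0}, {"hand": 0, "delta_pos": [0.2, 0, 1.5], "spin": 0}, {"hand": 0, "delta_pos": [0.2, 0, 2], "spin": 0}, {"hand": 0, "delta_pos": [0.2, 0, 2], "spin": 0}, {"hand": 0, "delta_pos": [0.1, 0, 2], "spin": 0}, {"hand": 0, "delta_pos": [0, 0, 2], "spin": 0}, {"hand": 0, "delta_pos": [-0.1, 0, 2], "spin": 0}]'

```text
time: 2.2
eef_pos: [529.3, -263.1, 79.3]
tool_rot: [[0.964, -0.267, 0.002], [-0.267, -0.964, -0.002], [0.003, 0.001, -1.0]]
wrist_force: [0.1, -0.4, 0.1]
opening: -0.2
finger_force: 0.0
```

```bash
cat > w.py <<'E'
import numpy as np,sys; from h import *
yaw=np.radians(-15.2); c=np.array([479,-247.]); ex=np.array([np.cos(yaw),np.sin(yaw)])
s=status.get_state(); T=np.array(s['tool_rot']); p=np.array(s['eef_pos'])
print(p.round(1),'tinx',((p[:2]-c)@ex).round(1),'tinz tip',(p[2]-11).round(1),np.round(s['wrist_force'],2))
for a in map(float,sys.argv[1:]):
    r=np.radians(a); X=31-50*np.cos(r)+7*np.sin(r)+11; z=13+50*np.sin(r)+7*np.cos(r)+11
    print(a,X.round(1),z.round(1),((np.r_[c+X*ex,z]-p)@T/30).round(2))
E
python3 w.py 75 60 45 30 15 0
```

```text
[ 529.3 -263.1   79.3] tinx 52.8 tinz tip 68.3 [ 0.1  -0.42  0.15]
75.0 35.8 74.1 [-0.57 -0.08  0.17]
60.0 23.1 70.8 [-0.99 -0.07  0.28]
45.0 11.6 64.3 [-1.37 -0.07  0.5 ]
30.0 2.2 55.1 [-1.69 -0.07  0.8 ]
15.0 -4.5 43.7 [-1.91 -0.07  1.18]
0.0 -8.0 31.0 [-2.03 -0.07  1.61]
```

Emit:
carry_out --increments '[{"hand": 0, "delta_pos": [-0.1, -0.05, 0.1], "spin": 0}, {"hand": 0, "delta_pos": [-0.2, -0.05, 0.1], "spin": 0}, {"hand": 0, "delta_pos": [-0.3, -0.05, 0.15], "spin": 0}, {"hand": 0, "delta_pos": [-0.4, -0.05, 0.15], "spin": 0}, {"hand": 0, "delta_pos": [-0.5, -0.05, 0.15], "spin": 0}, {"hand": 0, "delta_pos": [-0.6, -0.05, 0.15], "spin": 0}, {"hand": 0, "delta_pos": [-0.7, -0.05, 0.17], "spin": 0}, {"hand": 0, "delta_pos": [-0.7, -0.05, 0.17], "spin": 0}]'

```text
time: 2.87
eef_pos: [508.1, -255.0, 72.1]
tool_rot: [[0.964, -0.267, -0.001], [-0.267, -0.964, 0.0], [-0.001, -0.0, -1.0]]
wrist_force: [0.0, 0.4, 0.4]
opening: 0.1
finger_force: 0.0
```

```bash
python3 w.py 70 60 45 30 15 0
```

```text
[ 508.1 -255.    72.1] tinx 30.2 tinz tip 61.1 [0.03 0.41 0.36]
70.0 31.5 73.4 [ 0.04 -0.   -0.04]
60.0 23.1 70.8 [-0.24 -0.    0.04]
45.0 11.6 64.3 [-0.62 -0.    0.26]
30.0 2.2 55.1 [-0.93  0.    0.57]
15.0 -4.5 43.7 [-1.16  0.    0.95]
0.0 -8.0 31.0 [-1.27  0.    1.37]
```

Emit:
carry_out --increments '[{"hand": 0, "delta_pos": [-0.12, 0, 0.02], "spin": 0}, {"hand": 0, "delta_pos": [-0.24, 0, 0.05], "spin": 0}, {"hand": 0, "delta_pos": [-0.37, 0, 0.12], "spin": 0}, {"hand": 0, "delta_pos": [-0.5, 0, 0.19], "spin": 0}, {"hand": 0, "delta_pos": [-0.62, 0, 0.26], "spin": 0}, {"hand": 0, "delta_pos": [-0.74, 0, 0.37], "spin": 0}, {"hand": 0, "delta_pos": [-0.85, 0, 0.48], "spin": 0}, {"hand": 0, "delta_pos": [-0.93, 0, 0.57], "spin": 0}]'

```text
time: 3.53
eef_pos: [481.3, -247.6, 54.6]
tool_rot: [[0.964, -0.267, -0.001], [-0.267, -0.964, 0.0], [-0.001, -0.0, -1.0]]
wrist_force: [0.4, 0.4, 0.7]
opening: -0.0
finger_force: 0.2
```

```bash
python3 w.py 30 22 15 8 0; python3 - <<'E'
from h import *
im,w=cloud('top'); cv2.imwrite('pics/top1.png',cv2.resize(im[100:270,140:370,::-1],None,fx=3,fy=3))
E
```

```text
[ 481.3 -247.6   54.6] tinx 2.4 tinz tip 43.6 [0.41 0.38 0.69]
30.0 2.2 55.1 [-0.01  0.   -0.02]
22.0 -1.7 49.2 [-0.14  0.    0.18]
15.0 -4.5 43.7 [-0.23  0.    0.36]
8.0 -6.5 37.9 [-0.3   0.    0.56]
0.0 -8.0 31.0 [-0.35  0.    0.79]
```

View pics/top1.png

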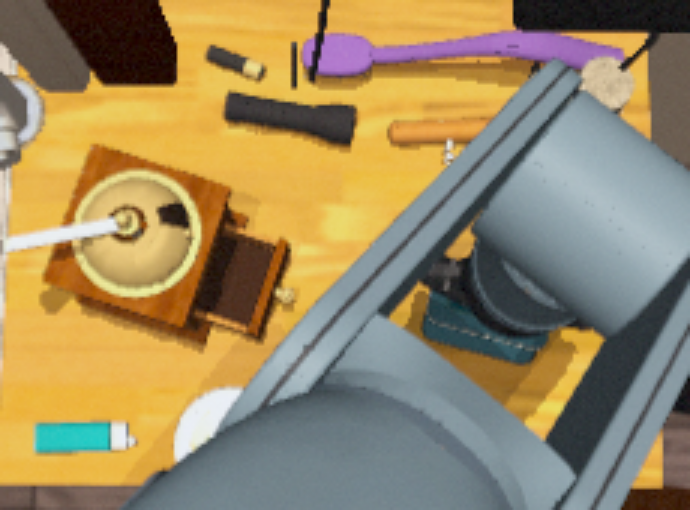

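The arm hides most of the tin, but at (485,320) the lid can be seen coming down under the fingers with the tin still in place. I'll finish the arc and press.

Emit:
carry_out --increments '[{"hand": 0, "delta_pos": [-0.14, 0, 0.18], "spin": 0}, {"hand": 0, "delta_pos": [-0.23, 0, 0.36], "spin": 0}, {"hand": 0, "delta_pos": [-0.3, 0, 0.5], "spin": 0}, {"hand": 0, "delta_pos": [-0.33, 0, 0.62], "spin": 0}, {"hand": 0, "delta_pos": [-0.35, 0, 0.72], "spin": 0}, {"hand": 0, "delta_pos": [-0.36, 0, 0.79], "spin": 0}, {"hand": 0, "delta_pos": [-0.36, 0, 0.83], "spin": 0}, {"hand": 0, "delta_pos": [-0.36, 0, 0.83], "spin": 0}]'

```text
time: 4.25
eef_pos: [471.2, -244.8, 30.6]
tool_rot: [[0.964, -0.266, -0.001], [-0.266, -0.964, 0.0], [-0.001, -0.0, -1.0]]
wrist_force: [-2.6, 1.0, 4.8]
opening: 0.0
finger_force: 2.4
```

```bash
python3 w.py 0
```

```text
[ 471.2 -244.8   30.6] tinx -8.1 tinz tip 19.6 [-2.59  1.05  4.76]
0.0 -8.0 31.0 [ 0.    0.   -0.01]
```

Emit:
carry_out --increments '[{"hand": 0, "delta_pos": [0, 0, 0.04], "spin": 0}, {"hand": 0, "delta_pos": [0, 0, 0.06], "spin": 0}, {"hand": 0, "delta_pos": [0, 0, 0.06], "spin": 0}, {"hand": 0, "delta_pos": [0, 0, -0.1], "spin": 0}, {"hand": 0, "delta_pos": [0, 0, -0.8], "spin": 0}, {"hand": 0, "delta_pos": [0, 0, -2], "spin": 0}, {"hand": 0, "delta_pos": [0, 0, -3.2], "spin": 0}, {"hand": 85, "delta_pos": [0, 0, -4.4], "spin": 0}]'

```text
time: 4.92
eef_pos: [471.3, -244.7, 163.4]
tool_rot: [[0.964, -0.266, -0.001], [-0.266, -0.964, 0.001], [-0.001, -0.0, -1.0]]
wrist_force: [1.9, 0.2, -0.4]
opening: 11.1
finger_force: 0.0
```

```bash
python3 g.py 437 -156 150 -57.6; python3 - <<'E'
from h import *
yaw=np.radians(-15.2); c=np.array([479,-247.]); ex=np.array([np.cos(yaw),np.sin(yaw)]); ey=np.array([-ex[1],ex[0]])
for n in ['scene','wrist']:
    im,w=cloud(n); cv2.imwrite(f'pics/{n}2.png',im[...,::-1])
    q=w[...,:2]-c; X=q@ex; Y=q@ey; Z=w[...,2]
    for a in range(-32,36,8):
        k=(abs(Y)<40)&(X>=a)&(X<a+8)&(Z>5)&(Z<60)
        if k.sum(): print(n,a,k.sum(),np.median(Z[k]).round(1))
    k=(abs(Y)<65)&(abs(X)<50)&(Z>14)&(Z<26)
    print(cv2.minAreaRect(w[k][:,:2].astype(np.float32)))
E
```

```text
t 4.9167 tcp [ 471.3 -244.7  163.4] head -15.5 F [ 1.86  0.23 -0.44] open 11.089579440847267
[-1.89032382 -2.54583884  0.45039625]
spin 7.024766583643593
scene -32 24 20.0
scene -24 25 20.6
scene -16 20 20.1
scene -8 36 19.9
scene 0 39 20.5
scene 8 42 20.2
scene 16 42 20.8
scene 24 23 20.3
((479.2732238769531, -233.0242919921875), (72.90825653076172, 63.06692886352539), 74.16358184814453)
wrist -32 679 20.6
wrist -24 695 20.7
wrist -16 710 20.8
wrist -8 718 20.8
wrist 0 763 20.8
wrist 8 728 20.8
wrist 16 767 20.7
wrist 24 649 20.1
((478.2902526855469, -244.71124267578125), (97.88887023925781, 64.54058837890625), 74.357666015625)
```

The lid is flat at 20 mm across its full depth, and the tin hasn't moved. Next is the drawer: open the fingers and turn so a finger corner leads.

Emit:
carry_out --increments '[{"hand": 85, "delta_pos": [-0.3, -0.4, -0.3], "spin": 1}, {"hand": 85, "delta_pos": [-0.6, -0.8, -0.3], "spin": 2.1}, {"hand": 85, "delta_pos": [-0.9, -1.2, -0.3], "spin": 3.2}, {"hand": 85, "delta_pos": [-1.3, -1.7, -0.3], "spin": 4.3}, {"hand": 85, "delta_pos": [-1.6, -2.1, -0.3], "spin": 5.4}, {"hand": 85, "delta_pos": [-1.9, -2.55, -0.3], "spin": 6.5}, {"hand": 85, "delta_pos": [-1.9, -2.55, -0.3], "spin": 7}, {"hand": 85, "delta_pos": [-1.9, -2.55, -0.3], "spin": 7}]'

```text
time: 5.68
eef_pos: [436.6, -155.1, 170.8]
tool_rot: [[0.537, -0.843, -0.0], [-0.843, -0.537, 0.0], [-0.0, 0.0, -1.0]]
wrist_force: [-0.6, 0.9, 0.8]
opening: 84.7
finger_force: 0.0
```

```bash
python3 g.py 437 -156 30 -57.6; python3 - <<'E'
from h import *
d=np.array([.302,.953]); n=np.array([.953,-.302]); o=np.array([522,16.])
def show(nm):
    im,w=cloud(nm); cv2.imwrite(f'pics/{nm}3.png',im[...,::-1]); q=w[...,:2]-o; A=q@d; B=q@n; Z=w[...,2]
    k=(abs(B)<20)&(Z>24)&(Z<44)&(A<-60)&(A>-135)
    if k.sum():
        print(nm,'knob',k.sum(),'A',np.percentile(A[k],[0,2,5,50]).round(1),'B',np.percentile(B[k&(A<-100)],[2,50,98]).round(1))
    k=(abs(B)<60)&(Z>112)&(Z<124)
    if k.sum()>50: print(nm,'plate',cv2.minAreaRect(w[k][:,:2].astype(np.float32)))
    k=(abs(B)<35)&(abs(B)>12)&(Z>15)&(Z<56)&(A<-60)&(A>-130)
    if k.sum()>20: print(nm,'board front A',np.percentile(A[k],[2,10,30]).round(1))
for nm in ['top','scene','wrist']: show(nm)
w=cloud('wrist')[1]
s=status.get_state(); t=(w-np.array(s['eef_pos']))@np.array(s['tool_rot'])
m=(t[...,2]>-30)&(t[...,2]<12)&(abs(t[...,0])<14)&(abs(t[...,1])<70)
print('tips z max',np.percentile(t[m][:,2],[98,100]).round(1),'y',t[m][:,1].min().round(1),t[m][:,1].max().round(1),s['opening'])
E
```

```text
t 5.6833 tcp [ 436.6 -155.1  170.8] head -57.5 F [-0.58  0.87  0.78] open 84.6764962815435
[3.38171387e-02 3.51798694e-03 4.69311609e+00]
spin 0.018576350100592737
top plate ((582.6484375, 190.00315856933594), (460.2027587890625, 109.50999450683594), 70.62560272216797)
top board front A [-98.6 -98.4 -98.2]
scene knob 54 A [-112.2 -112.  -110.3  -90. ] B [-5.  -2.7  0.9]
scene plate ((426.0491943359375, -286.3505859375), (1635.951171875, 119.9033203125), 72.42644500732422)
scene board front A [-97.5 -91.3 -90.5]
wrist knob 596 A [-113.  -112.2 -111.4  -96.4] B [-6.1  0.1  5.8]
wrist plate ((515.559814453125, -4.473304748535156), (55.69859313964844, 118.52442169189453), 56.0299072265625)
wrist board front A [-97.  -96.7 -96.3]
tips z max [-4.3 -2.5] y -57.3 55.5 84.74867636193699
```

View pics/wrist3.png

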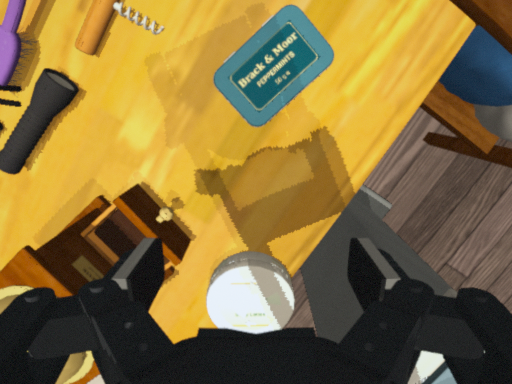

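The wrist view shows the shut tin at (273,65), the knob at (165,215) clear of the fingers, and the pot at (250,290). Knob tip to home is 47 mm of travel. Descending now, 25 mm clear of the knob.

Emit:
carry_out --increments '[{"hand": 85, "delta_pos": [0, 0, 1], "spin": 0}, {"hand": 85, "delta_pos": [0, 0, 2], "spin": 0}, {"hand": 85, "delta_pos": [0, 0, 3], "spin": 0}, {"hand": 85, "delta_pos": [0, 0, 4], "spin": 0}, {"hand": 85, "delta_pos": [0, 0, 4.6], "spin": 0}, {"hand": 85, "delta_pos": [0, 0, 4.9], "spin": 0}, {"hand": 85, "delta_pos": [-0.1, -0.12, 4.9], "spin": 0}, {"hand": 85, "delta_pos": [-0.2, -0.24, 4.9], "spin": 0}]'

```text
time: 6.55
eef_pos: [440.2, -147.3, 24.3]
tool_rot: [[0.537, -0.843, -0.0], [-0.843, -0.537, 0.0], [-0.0, 0.0, -1.0]]
wrist_force: [0.3, -0.5, -0.5]
opening: 85.1
finger_force: 0.0
```

```bash
cat > m.py <<'E'
from h import *
d=np.array([.302,.953]); n=np.array([.953,-.302]); o=np.array([522,16.])
s=status.get_state(); T=np.array(s['tool_rot']); p=np.array(s['eef_pos'])
c=(p+T@np.array([-11,-57,0]))[:2]-o
print('z',p[2].round(1),'corner A',(c@d).round(1),'B',(c@n).round(1),'home in mm',(-65.5-c@d).round(1),'F along',(np.array(s['wrist_force'])[:2]@d).round(2),np.round(s['wrist_force'],2))
E
python3 m.py
```

```text
z 24.3 corner A -129.6 B -0.5 home in mm 64.1 F along -0.38 [ 0.27 -0.48 -0.52]
```

Emit:
carry_out --increments '[{"hand": 85, "delta_pos": [-0.11, -0.13, 0], "spin": 0}, {"hand": 85, "delta_pos": [-0.22, -0.26, 0], "spin": 0}, {"hand": 85, "delta_pos": [-0.33, -0.39, 0], "spin": 0}, {"hand": 85, "delta_pos": [-0.44, -0.52, 0], "spin": 0}, {"hand": 85, "delta_pos": [-0.54, -0.65, 0], "spin": 0}, {"hand": 85, "delta_pos": [-0.64, -0.77, 0], "spin": 0}, {"hand": 85, "delta_pos": [-0.75, -0.9, 0], "spin": 0}, {"hand": 85, "delta_pos": [-0.85, -1.02, 0], "spin": 0}]'

```text
time: 7.22
eef_pos: [452.1, -108.7, 24.3]
tool_rot: [[0.538, -0.843, 0.0], [-0.843, -0.538, -0.0], [0.0, -0.0, -1.0]]
wrist_force: [0.1, 0.7, 1.1]
opening: 85.3
finger_force: 0.2
```

```bash
python3 m.py; python3 - <<'E'
from h import *
im,w=cloud('wrist'); im2,w2=cloud('top')
cv2.imwrite('pics/m4.png',np.hstack([cv2.resize(im[...,::-1],(400,300)),cv2.resize(im2[110:260,140:340,::-1],(400,300))]))
E
```

```text
z 24.3 corner A -89.1 B -0.8 home in mm 23.6 F along 0.65 [0.07 0.66 1.13]
```

View pics/m4.png

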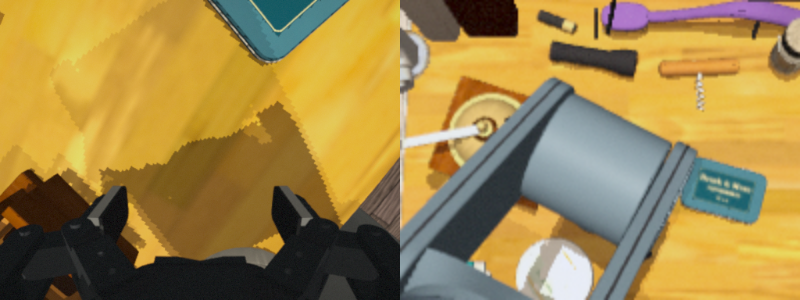

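The left view shows the left finger (120,215) against the knob, with the drawer board mostly in. The right view shows the mill, tin and pot in place. Continuing slowly.

Emit:
carry_out --increments '[{"hand": 85, "delta_pos": [-0.07, -0.08, 0], "spin": 0}, {"hand": 85, "delta_pos": [-0.13, -0.16, 0], "spin": 0}, {"hand": 85, "delta_pos": [-0.2, -0.24, 0], "spin": 0}, {"hand": 85, "delta_pos": [-0.26, -0.31, 0], "spin": 0}, {"hand": 85, "delta_pos": [-0.32, -0.38, 0], "spin": 0}, {"hand": 85, "delta_pos": [-0.37, -0.44, 0], "spin": 0}, {"hand": 85, "delta_pos": [-0.42, -0.5, 0], "spin": 0}, {"hand": 85, "delta_pos": [-0.42, -0.5, 0], "spin": 0}]'

```text
time: 7.98
eef_pos: [457.8, -90.1, 24.2]
tool_rot: [[0.538, -0.843, 0.0], [-0.843, -0.538, 0.0], [-0.0, -0.0, -1.0]]
wrist_force: [-0.7, 0.3, 0.0]
opening: 85.1
finger_force: 0.0
```

```bash
python3 m.py
```

```text
z 24.2 corner A -69.7 B -1.0 home in mm 4.2 F along 0.12 [-0.69  0.34  0.  ]
```

Emit:
carry_out --increments '[{"hand": 85, "delta_pos": [-0.015, -0.018, 0], "spin": 0}, {"hand": 85, "delta_pos": [-0.03, -0.036, 0], "spin": 0}, {"hand": 85, "delta_pos": [-0.045, -0.054, 0], "spin": 0}, {"hand": 85, "delta_pos": [-0.06, -0.07, 0], "spin": 0}, {"hand": 85, "delta_pos": [-0.075, -0.09, 0], "spin": 0}, {"hand": 85, "delta_pos": [-0.085, -0.1, 0], "spin": 0}, {"hand": 85, "delta_pos": [-0.085, -0.1, 0], "spin": 0}, {"hand": 85, "delta_pos": [-0.085, -0.1, 0], "spin": 0}]'

```text
time: 8.65
eef_pos: [459.0, -86.7, 24.2]
tool_rot: [[0.538, -0.843, 0.0], [-0.843, -0.538, -0.0], [0.0, -0.0, -1.0]]
wrist_force: [-0.7, -0.6, -0.5]
opening: 84.8
finger_force: 0.1
```

```bash
python3 m.py
```

```text
z 24.2 corner A -66.2 B -1.0 home in mm 0.7 F along -0.74 [-0.68 -0.56 -0.55]
```

Emit:
carry_out --increments '[{"hand": 85, "delta_pos": [-0.015, -0.018, 0], "spin": 0}, {"hand": 85, "delta_pos": [-0.03, -0.036, 0], "spin": 0}, {"hand": 85, "delta_pos": [-0.045, -0.054, 0], "spin": 0}, {"hand": 85, "delta_pos": [-0.055, -0.065, 0], "spin": 0}, {"hand": 85, "delta_pos": [-0.065, -0.077, 0], "spin": 0}, {"hand": 85, "delta_pos": [-0.065, -0.077, 0], "spin": 0}, {"hand": 85, "delta_pos": [-0.065, -0.077, 0], "spin": 0}, {"hand": 85, "delta_pos": [-0.065, -0.077, 0], "spin": 0}]'

```text
time: 9.32
eef_pos: [459.8, -83.8, 24.2]
tool_rot: [[0.538, -0.843, 0.0], [-0.843, -0.538, 0.0], [-0.0, -0.0, -1.0]]
wrist_force: [-0.1, -1.6, -0.1]
opening: 85.2
finger_force: 0.0
```

```bash
python3 m.py
```

```text
z 24.2 corner A -63.1 B -1.0 home in mm -2.4 F along -1.53 [-0.13 -1.56 -0.09]
```

Force is starting to rise. I'll back off and measure.

Emit:
carry_out --increments '[{"hand": 85, "delta_pos": [0.1, 0.12, 0], "spin": 0}, {"hand": 85, "delta_pos": [0.4, 0.48, 0], "spin": 0}, {"hand": 85, "delta_pos": [0.8, 0.96, 0], "spin": 0}, {"hand": 85, "delta_pos": [1.3, 1.5, 0], "spin": 0}, {"hand": 85, "delta_pos": [1.6, 1.9, -1], "spin": 0}, {"hand": 85, "delta_pos": [1.6, 1.9, -2], "spin": 0}, {"hand": 85, "delta_pos": [1.6, 1.9, -3.2], "spin": 0}, {"hand": 85, "delta_pos": [1.6, 1.9, -4.4], "spin": 0}]'

```text
time: 9.98
eef_pos: [436.7, -155.3, 157.3]
tool_rot: [[0.537, -0.844, -0.001], [-0.844, -0.537, 0.001], [-0.002, 0.001, -1.0]]
wrist_force: [0.8, -1.2, 0.1]
opening: 84.9
finger_force: 0.0
```

```bash
cat > k.py <<'E'
from h import *
d=np.array([.302,.953]); n=np.array([.953,-.302]); o=np.array([522,16.])
im,w=cloud('wrist'); cv2.imwrite('pics/wrist5.png',im[...,::-1]); q=w[...,:2]-o; A=q@d; B=q@n; Z=w[...,2]
k=(abs(B)<15)&(Z>24)&(Z<44)&(A<-50)&(A>-135)
print('knob',k.sum(),'A',np.percentile(A[k],[0,2,5,50]).round(1))
for z0,z1,l in [(15,56,'board'),(2,9,'foot'),(113,124,'plate'),(70,110,'wall')]:
    k=(abs(B)<50 if l!='board' else (abs(B)<35)&(abs(B)>12))&(Z>z0)&(Z<z1)&(A<-40)&(A>-130)
    if k.sum()>20: print(l,'A',k.sum(),np.percentile(A[k],[1,5,10,30,60]).round(1))
im,w=cloud('top'); cv2.imwrite('pics/top5.png',im[...,::-1]); q=w[...,:2]-o; Z=w[...,2]
k=(abs(q@n)<60)&(abs(q@d)<75)&(Z>112)&(Z<127)
print('plate',k.sum(),cv2.minAreaRect(w[k][:,:2].astype(np.float32)))
E
python3 k.py; python3 m.py
```

```text
knob 149 A [-65.6 -65.3 -64.9 -61.8]
board A 746 [-50.2 -49.9 -49.7 -49.3 -48.8]
foot A 698 [-128.8 -125.  -118.4  -97.3  -63.1]
plate A 833 [-52.4 -51.9 -51.7 -51.  -48.5]
wall A 2295 [-47.2 -46.7 -46.5 -46.  -45.4]
plate 968 ((522.2090454101562, 17.3211669921875), (105.93506622314453, 107.82118225097656), 72.20604705810547)
z 161.8 corner A -139.1 B 3.0 home in mm 73.6 F along 0.16 [ 0.66 -0.04 -0.51]
```

View pics/wrist5.png

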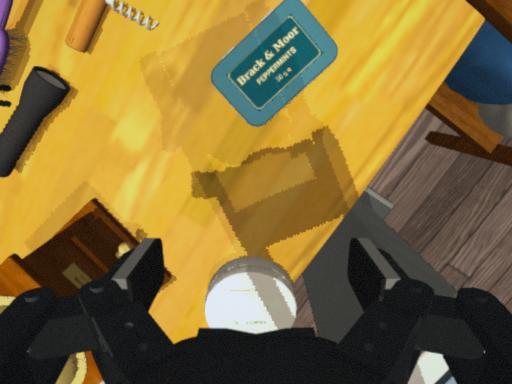

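The view shows the drawer nearly home (knob at about (125,250)). The board is still about 3 mm proud of the wall, so it needs roughly 4 mm more. I'll go back and push a little deeper, watching the force.

Emit:
carry_out --increments '[{"hand": 85, "delta_pos": [0, 0, 1], "spin": 0}, {"hand": 85, "delta_pos": [0, 0, 2.2], "spin": 0}, {"hand": 85, "delta_pos": [0, 0, 3.4], "spin": 0}, {"hand": 85, "delta_pos": [0, 0, 4.3], "spin": 0}, {"hand": 85, "delta_pos": [-0.3, -0.36, 4.4], "spin": 0}, {"hand": 85, "delta_pos": [-0.7, -0.83, 4.4], "spin": 0}, {"hand": 85, "delta_pos": [-1.1, -1.31, 4.4], "spin": 0}, {"hand": 85, "delta_pos": [-1.4, -1.67, 4.4], "spin": 0}]'

```text
time: 10.75
eef_pos: [456.7, -91.5, 23.2]
tool_rot: [[0.538, -0.843, -0.002], [-0.843, -0.538, 0.001], [-0.002, 0.001, -1.0]]
wrist_force: [-0.0, 0.2, -0.9]
opening: 84.9
finger_force: 0.0
```

```bash
python3 m.py
```

```text
z 23.2 corner A -71.4 B -1.7 home in mm 5.9 F along 0.15 [-0.    0.16 -0.85]
```

Emit:
carry_out --increments '[{"hand": 85, "delta_pos": [-0.06, -0.07, 0], "spin": 0}, {"hand": 85, "delta_pos": [-0.12, -0.14, 0], "spin": 0}, {"hand": 85, "delta_pos": [-0.16, -0.19, 0], "spin": 0}, {"hand": 85, "delta_pos": [-0.19, -0.22, 0], "spin": 0}, {"hand": 85, "delta_pos": [-0.21, -0.25, 0], "spin": 0}, {"hand": 85, "delta_pos": [-0.23, -0.27, 0], "spin": 0}, {"hand": 85, "delta_pos": [-0.24, -0.29, 0], "spin": 0}, {"hand": 85, "delta_pos": [-0.24, -0.29, 0], "spin": 0}]'

```text
time: 11.42
eef_pos: [460.6, -82.8, 24.4]
tool_rot: [[0.537, -0.843, 0.0], [-0.843, -0.537, -0.001], [0.001, 0.0, -1.0]]
wrist_force: [-1.3, -3.5, 0.9]
opening: 85.0
finger_force: 0.1
```

```bash
python3 m.py
```

```text
z 24.4 corner A -61.9 B -0.5 home in mm -3.6 F along -3.76 [-1.34 -3.52  0.88]
```

Emit:
carry_out --increments '[{"hand": 85, "delta_pos": [0.1, 0.12, 0], "spin": 0}, {"hand": 85, "delta_pos": [0.4, 0.48, 0], "spin": 0}, {"hand": 85, "delta_pos": [0.8, 0.96, 0], "spin": 0}, {"hand": 85, "delta_pos": [1.3, 1.5, 0], "spin": 0}, {"hand": 85, "delta_pos": [1.6, 1.9, -1], "spin": 0}, {"hand": 85, "delta_pos": [1.6, 1.9, -2.2], "spin": 0}, {"hand": 85, "delta_pos": [1.6, 1.9, -3.2], "spin": 0}, {"hand": 85, "delta_pos": [1.6, 1.9, -3.2], "spin": 0}]'

```text
time: 12.08
eef_pos: [441.5, -155.6, 125.6]
tool_rot: [[0.537, -0.843, 0.009], [-0.843, -0.537, -0.005], [0.009, -0.005, -1.0]]
wrist_force: [0.6, -0.7, 0.7]
opening: 84.7
finger_force: 0.0
```

```bash
python3 k.py; python3 m.py; python3 k.py
```

```text
knob 23 A [-62.2 -62.1 -62.  -59.4]
board A 1000 [-49.4 -49.  -48.8 -48.3 -47.9]
foot A 689 [-128.5 -123.7 -118.2  -99.6  -54.1]
plate A 711 [-52.5 -52.2 -51.9 -51.2 -50.2]
wall A 1847 [-47.  -46.5 -46.3 -45.8 -45.3]
plate 1165 ((522.1403198242188, 16.614959716796875), (108.45277404785156, 107.7365951538086), 72.48358154296875)
z 121.4 corner A -136.0 B 0.4 home in mm 70.5 F along 0.21 [-0.16  0.27 -0.49]
knob 86 A [-64.5 -64.1 -63.9 -60.7]
board A 1042 [-49.3 -48.9 -48.7 -48.3 -47.9]
foot A 730 [-128.2 -122.5 -119.2  -98.8  -54.4]
plate A 489 [-52.5 -52.1 -51.8 -51.2 -50.4]
wall A 2115 [-47.  -46.5 -46.3 -45.8 -45.3]
plate 1171 ((522.0173950195312, 16.342315673828125), (107.8299789428711, 107.70954132080078), 72.30997467041016)
```

The force rose to 3.8 N with about 3 mm still to go. The fingers narrow by about 2 mm over their last 10 mm, so I'm losing clearance by touching the knob so near the tips. I'll go again 14 mm lower, so the full finger width meets the knob.

Emit:
carry_out --increments '[{"hand": 85, "delta_pos": [0, 0, 1], "spin": 0}, {"hand": 85, "delta_pos": [0, 0, 2], "spin": 0}, {"hand": 85, "delta_pos": [0, 0, 3], "spin": 0}, {"hand": 85, "delta_pos": [0, 0, 3.5], "spin": 0}, {"hand": 85, "delta_pos": [-0.3, -0.36, 3.7], "spin": 0}, {"hand": 85, "delta_pos": [-0.7, -0.83, 3.7], "spin": 0}, {"hand": 85, "delta_pos": [-1.1, -1.31, 3.7], "spin": 0}, {"hand": 85, "delta_pos": [-1.25, -1.5, 3.7], "spin": 0}]'

```text
time: 12.95
eef_pos: [454.7, -94.7, 7.3]
tool_rot: [[0.539, -0.842, -0.004], [-0.842, -0.539, 0.002], [-0.004, 0.002, -1.0]]
wrist_force: [0.0, -0.4, 0.8]
opening: 84.7
finger_force: 0.0
```

```bash
python3 m.py
```

```text
z 7.3 corner A -75.0 B -2.6 home in mm 9.5 F along -0.39 [ 0.02 -0.42  0.84]
```

Emit:
carry_out --increments '[{"hand": 85, "delta_pos": [-0.06, -0.07, -0.1], "spin": 0}, {"hand": 85, "delta_pos": [-0.12, -0.14, -0.1], "spin": 0}, {"hand": 85, "delta_pos": [-0.16, -0.19, -0.1], "spin": 0}, {"hand": 85, "delta_pos": [-0.19, -0.22, -0.1], "spin": 0}, {"hand": 85, "delta_pos": [-0.21, -0.25, -0.1], "spin": 0}, {"hand": 85, "delta_pos": [-0.23, -0.27, -0.1], "spin": 0}, {"hand": 85, "delta_pos": [-0.25, -0.3, -0.1], "spin": 0}, {"hand": 85, "delta_pos": [-0.25, -0.3, -0.1], "spin": 0}]'

```text
time: 13.62
eef_pos: [459.8, -86.1, 12.3]
tool_rot: [[0.538, -0.843, 0.0], [-0.843, -0.538, -0.0], [0.0, -0.0, -1.0]]
wrist_force: [0.3, 0.7, 0.2]
opening: 84.9
finger_force: 0.0
```

```bash
python3 m.py; python3 k.py
```

```text
z 12.3 corner A -65.3 B -0.4 home in mm -0.2 F along 0.72 [0.28 0.67 0.18]
knob 1461 A [-89.6 -88.9 -88.5 -83.7]
board A 2923 [-76.4 -48.9 -48.7 -48.2 -47.8]
foot A 2333 [-129.1 -125.7 -120.3  -96.7  -53.5]
wall A 16928 [-129.4 -127.1 -124.3 -115.2 -101.8]
plate 349 ((549.3035278320312, 58.36688232421875), (41.906219482421875, 105.7169418334961), 46.43973922729492)
```

Board not moved yet. Advancing 4 mm in small steps.

Emit:
carry_out --increments '[{"hand": 85, "delta_pos": [-0.015, -0.018, 0], "spin": 0}, {"hand": 85, "delta_pos": [-0.03, -0.036, 0], "spin": 0}, {"hand": 85, "delta_pos": [-0.045, -0.054, 0], "spin": 0}, {"hand": 85, "delta_pos": [-0.06, -0.07, 0], "spin": 0}, {"hand": 85, "delta_pos": [-0.075, -0.09, 0], "spin": 0}, {"hand": 85, "delta_pos": [-0.085, -0.1, 0], "spin": 0}, {"hand": 85, "delta_pos": [-0.085, -0.1, 0], "spin": 0}, {"hand": 85, "delta_pos": [-0.085, -0.1, 0], "spin": 0}]'

```text
time: 14.38
eef_pos: [460.9, -82.5, 12.2]
tool_rot: [[0.538, -0.843, -0.0], [-0.843, -0.538, -0.0], [0.0, 0.0, -1.0]]
wrist_force: [-2.5, -3.4, 0.7]
opening: 85.0
finger_force: 0.1
```

```bash
python3 m.py; python3 k.py | grep board; python3 - <<'E'
from h import *
s=status.get_state(); print(s['ft_torque'],s['wrist_force'])
im=cv2.imread('pics/wrist5.png'); cv2.imwrite('pics/w6.png',cv2.resize(im[180:384,0:270],None,fx=2.5,fy=2.5))
E
```

```text
z 12.2 corner A -61.5 B -0.4 home in mm -4.0 F along -4.04 [-2.55 -3.43  0.7 ]
board A 3087 [-72.2 -48.  -47.8 -47.4 -47. ]
[-0.28035738  0.06660847 -0.09111164] [-1.67967321 -3.98988488  0.52170726]
```

View pics/w6.png

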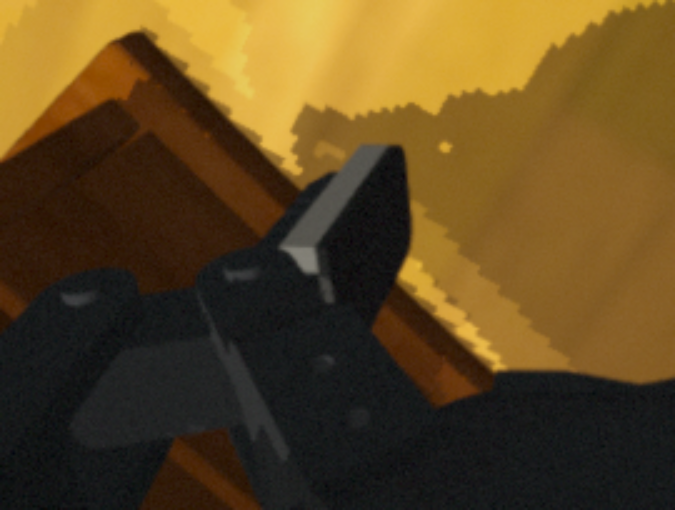

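The crop shows the finger against the knob and the knuckle close to the mill's front wall. I'll average the force and moment to find which one carries the load.

```bash
python3 - <<'E'
from h import *
F=[];M=[]
for i in range(14):
    s=status.get_state(); F.append(s['wrist_force']);M.append(s['ft_torque']); camera('top')
F=np.array(F);M=np.array(M);print(F.mean(0).round(2),F.std(0).round(2),M.mean(0).round(3),M.std(0).round(3))
f,m=F.mean(0),M.mean(0)
print('rz if r_y=.04:',(0.04*f[2]-m[0])/f[1], 'from My rx=.042', (m[1]+.042*f[2])/f[0])
for n,x,y in [('finger',-11,-57),('knuckle',-12,-68),('knuckle2',-9,-74),('body',-38,-42)]:
    r=np.array(s['tool_rot'])@np.array([x,y,0])/1000; print(n,(r[0]*f[1]-r[1]*f[0]).round(3))
E
```

```text
[-1.82 -4.28  1.12] [0.57 0.4  0.59] [-0.244  0.104 -0.128] [0.039 0.033 0.031]
rz if r_y=.04: -0.06757522441871769 from My rx=.042 -0.08269913497715153
finger -0.107
knuckle -0.132
knuckle2 -0.16
body 0.036
```

Emit:
carry_out --increments '[{"hand": 85, "delta_pos": [0.1, 0.12, 0], "spin": 0}, {"hand": 85, "delta_pos": [0.4, 0.48, 0], "spin": 0}, {"hand": 85, "delta_pos": [0.8, 0.96, 0], "spin": 0}, {"hand": 85, "delta_pos": [1.3, 1.5, 0], "spin": 0}, {"hand": 85, "delta_pos": [1.6, 1.9, -1], "spin": 0}, {"hand": 85, "delta_pos": [1.6, 1.9, -2.2], "spin": 0.4}, {"hand": 85, "delta_pos": [1.6, 1.9, -3.4], "spin": 0.83}, {"hand": 85, "delta_pos": [1.6, 1.9, -3.4], "spin": 0.83}]'

```text
time: 15.85
eef_pos: [442.2, -155.6, 120.2]
tool_rot: [[0.46, -0.888, 0.01], [-0.888, -0.461, -0.005], [0.009, -0.006, -1.0]]
wrist_force: [0.5, -0.5, 0.4]
opening: 84.7
finger_force: 0.0
```

```bash
sleep 0; python3 k.py >/dev/null; python3 k.py; python3 m.py; python3 g.py
```

```text
z 115.7 corner A -138.5 B 5.2 home in mm 73.0 F along 0.09 [ 0.11  0.06 -1.08]
t 15.95 tcp [ 439.7 -153.8  115.7] head -62.4 F [ 0.11  0.06 -1.08] open 84.71181941207718Traceback (most recent call last):
  File "k.py", line 5, in <module>
    print('knob',k.sum(),'A',np.percentile(A[k],[0,2,5,50]).round(1))
                             ~~~~~~~~~~~~~^^^^^^^^^^^^^^^^^
    return _quantile_unchecked(
        a, q, axis, out, overwrite_input, method, keepdims, weights)
    return _ureduce(a,
                    func=_quantile_ureduce_func,
    ...<5 lines>...
                    overwrite_input=overwrite_input,
                    method=method)
    r = func(a, **kwargs)
    result = _quantile(arr,
                       quantiles=q,
    ...<2 lines>...
                       out=out,
                       weights=wgt)
    slices_having_nans = np.isnan(arr[-1, ...])
                                  ~~~^^^^^^^^^
IndexError: index -1 is out of bounds for axis 0 with size 0
Traceback (most recent call last):
  File "k.py", line 5, in <module>
    print('knob',k.sum(),'A',np.percentile(A[k],[0,2,5,50]).round(1))
                             ~~~~~~~~~~~~~^^^^^^^^^^^^^^^^^
IndexError: index -1 is out of bounds for axis 0 with size 0
```

Knob hidden by the finger from here. I'll raise the arm and move it away along the drawer axis for a clean look.

Emit:
carry_out --increments '[{"hand": 85, "delta_pos": [0.3, 0.3, -1.2], "spin": 0}, {"hand": 85, "delta_pos": [0.6, 0.6, -2.4], "spin": 0}, {"hand": 85, "delta_pos": [0.8, 0.8, -3], "spin": 0}, {"hand": 85, "delta_pos": [0.8, 0.8, -3], "spin": 0}, {"hand": 85, "delta_pos": [0.8, 0.8, -3], "spin": 0}, {"hand": 85, "delta_pos": [0.8, 0.8, -3], "spin": 0}, {"hand": 85, "delta_pos": [0.8, 0.8, -3], "spin": 0}, {"hand": 85, "delta_pos": [0.8, 0.8, -3], "spin": 0}]'

```text
time: 16.62
eef_pos: [427.8, -184.7, 202.4]
tool_rot: [[0.463, -0.886, -0.003], [-0.886, -0.463, 0.002], [-0.003, 0.001, -1.0]]
wrist_force: [0.1, -0.2, 0.1]
opening: 84.6
finger_force: 0.0
```

```bash
python3 k.py; python3 m.py
```

```text
z 202.7 corner A -171.6 B 3.4 home in mm 106.1 F along 0.03 [-0.35  0.15  0.39]Traceback (most recent call last):
  File "k.py", line 5, in <module>
    print('knob',k.sum(),'A',np.percentile(A[k],[0,2,5,50]).round(1))
                             ~~~~~~~~~~~~~^^^^^^^^^^^^^^^^^
    return _quantile_unchecked(
        a, q, axis, out, overwrite_input, method, keepdims, weights)
    return _ureduce(a,
                    func=_quantile_ureduce_func,
    ...<5 lines>...
                    overwrite_input=overwrite_input,
                    method=method)
    r = func(a, **kwargs)
    result = _quantile(arr,
                       quantiles=q,
    ...<2 lines>...
                       out=out,
                       weights=wgt)
    slices_having_nans = np.isnan(arr[-1, ...])
                                  ~~~^^^^^^^^^
IndexError: index -1 is out of bounds for axis 0 with size 0
```

Emit:
carry_out --increments '[{"hand": 85, "delta_pos": [0, 0, -1.2], "spin": 0}, {"hand": 85, "delta_pos": [-0.5, -0.7, -2.2], "spin": 0}, {"hand": 85, "delta_pos": [-1, -1.5, -2.5], "spin": 0}, {"hand": 85, "delta_pos": [-1.5, -2.3, -2.5], "spin": 0}, {"hand": 85, "delta_pos": [-2, -3, -2.5], "spin": 0}, {"hand": 85, "delta_pos": [-2, -3, -2.5], "spin": 0}, {"hand": 85, "delta_pos": [-2, -3, -2.5], "spin": 0}, {"hand": 85, "delta_pos": [-2, -3, -2.5], "spin": 0}]'

```text
time: 17.33
eef_pos: [480.1, -90.9, 278.5]
tool_rot: [[0.464, -0.886, -0.002], [-0.886, -0.464, 0.0], [-0.001, 0.001, -1.0]]
wrist_force: [-0.1, 0.4, 0.6]
opening: 85.0
finger_force: 0.0
```

```bash
python3 k.py; python3 m.py
```

```text
knob 95 A [-63.2 -62.9 -62.8 -58.2]
board A 362 [-47.8 -47.6 -47.5 -47.3 -47.1]
foot A 474 [-129.2 -127.3 -122.8 -108.7  -76.4]
plate A 1339 [-51.9 -51.5 -51.3 -49.5 -45.4]
wall A 774 [-46.8 -46.6 -46.5 -46.1 -45.7]
plate 825 ((511.4303894042969, 19.966331481933594), (108.53033447265625, 85.24562072753906), 72.43974304199219)
z 278.8 corner A -67.1 B 24.9 home in mm 1.6 F along -0.53 [-0.13 -0.51 -0.11]
```

View pics/wrist5.png

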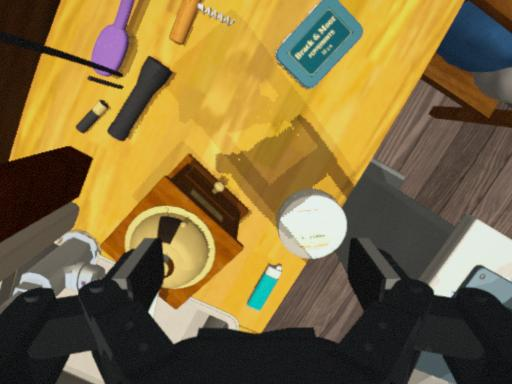

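Good view: the knob is at (218,187) and the board is about 1 mm proud of the wall, so roughly 2 mm are left. There's plenty of time, so one more push with the tool turned 5° further to clear the knuckle.

```bash
python3 - <<'E'
from h import *
d=np.array([.302,.953]); n=np.array([.953,-.302]); o=np.array([522,16.])
s=status.get_state(); T=np.array(s['tool_rot']); p=np.array(s['eef_pos'])
off=(T@np.array([-11,-57,0]))[:2]
for A,z in [(-110,278),(-110,12),(-75,12)]:
    t=np.r_[o+A*d-off,z]; print(A,t.round(1),((t-p)@T/30).round(2))
print('per mm along d',(np.r_[d,0]@T/30).round(4))
E
```

```text
-110 [ 443.3 -124.9  278. ] [0.42 1.6  0.03]
-110 [ 443.3 -124.9   12. ] [0.42 1.59 8.89]
-75 [453.9 -91.6  12. ] [-0.4   0.76  8.89]
per mm along d [-0.0235 -0.0236 -0.    ]
```

Emit:
carry_out --increments '[{"hand": 85, "delta_pos": [0.2, 0.8, 0], "spin": 0}, {"hand": 85, "delta_pos": [0.42, 1.6, 0], "spin": 0}, {"hand": 85, "delta_pos": [0.42, 1.6, 1.3], "spin": 0}, {"hand": 85, "delta_pos": [0.42, 1.6, 2.6], "spin": 0}, {"hand": 85, "delta_pos": [0.42, 1.6, 3.9], "spin": 0}, {"hand": 85, "delta_pos": [0.42, 1.6, 5.2], "spin": 0}, {"hand": 85, "delta_pos": [0.42, 1.6, 6.3], "spin": 0}, {"hand": 85, "delta_pos": [0.42, 1.6, 7], "spin": 0}]'

```text
time: 18.1
eef_pos: [441.4, -124.3, 66.1]
tool_rot: [[0.461, -0.887, -0.004], [-0.887, -0.461, 0.002], [-0.004, 0.003, -1.0]]
wrist_force: [0.5, 0.9, -0.4]
opening: 85.1
finger_force: 0.0
```

Emit:
carry_out --increments '[{"hand": 85, "delta_pos": [0, 0, 0.8], "spin": 0}, {"hand": 85, "delta_pos": [0, 0, 1.5], "spin": 0}, {"hand": 85, "delta_pos": [0, 0, 1.85], "spin": 0}, {"hand": 85, "delta_pos": [-0.2, -0.2, 1.85], "spin": 0}, {"hand": 85, "delta_pos": [-0.4, -0.4, 1.85], "spin": 0}, {"hand": 85, "delta_pos": [-0.6, -0.6, 1.85], "spin": 0}, {"hand": 85, "delta_pos": [-0.8, -0.8, 1.85], "spin": 0}, {"hand": 85, "delta_pos": [-0.85, -0.85, 1.85], "spin": 0}]'

```text
time: 18.77
eef_pos: [455.6, -88.7, 14.7]
tool_rot: [[0.464, -0.886, 0.002], [-0.886, -0.464, -0.001], [0.001, -0.001, -1.0]]
wrist_force: [-0.5, -0.3, 0.2]
opening: 85.0
finger_force: 0.0
```

```bash
python3 m.py
```

```text
z 14.7 corner A -71.6 B 0.6 home in mm 6.1 F along -0.39 [-0.47 -0.26  0.19]
```

Emit:
carry_out --increments '[{"hand": 85, "delta_pos": [-0.07, -0.07, 0], "spin": 0}, {"hand": 85, "delta_pos": [-0.14, -0.14, 0], "spin": 0}, {"hand": 85, "delta_pos": [-0.18, -0.18, 0], "spin": 0}, {"hand": 85, "delta_pos": [-0.21, -0.21, 0], "spin": 0}, {"hand": 85, "delta_pos": [-0.23, -0.23, 0], "spin": 0}, {"hand": 85, "delta_pos": [-0.25, -0.25, 0], "spin": 0}, {"hand": 85, "delta_pos": [-0.27, -0.27, 0], "spin": 0}, {"hand": 85, "delta_pos": [-0.28, -0.28, 0], "spin": 0}]'

```text
time: 19.43
eef_pos: [458.2, -78.7, 13.7]
tool_rot: [[0.463, -0.887, -0.0], [-0.887, -0.463, -0.0], [0.0, 0.0, -1.0]]
wrist_force: [-1.2, -1.3, -0.3]
opening: 84.9
finger_force: 0.0
```

```bash
python3 m.py
```

```text
z 13.7 corner A -61.4 B 0.2 home in mm -4.1 F along -1.6 [-1.16 -1.31 -0.25]
```

Another 3 mm, gently.

Emit:
carry_out --increments '[{"hand": 85, "delta_pos": [-0.015, -0.015, 0], "spin": 0}, {"hand": 85, "delta_pos": [-0.03, -0.03, 0], "spin": 0}, {"hand": 85, "delta_pos": [-0.045, -0.045, 0], "spin": 0}, {"hand": 85, "delta_pos": [-0.06, -0.06, 0], "spin": 0}, {"hand": 85, "delta_pos": [-0.07, -0.07, 0], "spin": 0}, {"hand": 85, "delta_pos": [-0.07, -0.07, 0], "spin": 0}, {"hand": 85, "delta_pos": [-0.07, -0.07, 0], "spin": 0}, {"hand": 85, "delta_pos": [-0.07, -0.07, 0], "spin": 0}]'

```text
time: 20.1
eef_pos: [459.4, -76.6, 13.9]
tool_rot: [[0.462, -0.887, 0.001], [-0.887, -0.462, -0.001], [0.001, -0.0, -1.0]]
wrist_force: [-1.1, -5.3, 0.5]
opening: 84.9
finger_force: 0.6
```

```bash
python3 m.py
```

```text
z 13.9 corner A -59.1 B 0.7 home in mm -6.4 F along -5.4 [-1.11 -5.32  0.52]
```

Firm contact, with 5.4 N and the finger now loaded. Back off, rise and check.

Emit:
carry_out --increments '[{"hand": 85, "delta_pos": [0.1, 0.1, 0], "spin": 0}, {"hand": 85, "delta_pos": [0.4, 0.4, 0], "spin": 0}, {"hand": 85, "delta_pos": [0.8, 0.8, 0], "spin": 0}, {"hand": 85, "delta_pos": [1.1, 1.1, -0.5], "spin": 0}, {"hand": 85, "delta_pos": [1.2, 1.2, -1.8], "spin": 0}, {"hand": 85, "delta_pos": [1.2, 1.2, -3.1], "spin": 0}, {"hand": 85, "delta_pos": [1.2, 1.2, -4.4], "spin": 0}, {"hand": 85, "delta_pos": [1.2, 1.2, -5.7], "spin": 0}]'

```text
time: 20.77
eef_pos: [443.1, -124.2, 186.4]
tool_rot: [[0.463, -0.887, -0.001], [-0.887, -0.463, 0.001], [-0.001, 0.0, -1.0]]
wrist_force: [1.2, -0.8, -1.2]
opening: 85.2
finger_force: 0.0
```

Emit:
carry_out --increments '[{"hand": 85, "delta_pos": [0, 0, -1.2], "spin": 0}, {"hand": 85, "delta_pos": [0, 0, -2.4], "spin": 0}, {"hand": 85, "delta_pos": [0, 0, -3.1], "spin": 0}, {"hand": 85, "delta_pos": [-0.2, -0.8, -3.1], "spin": 0}, {"hand": 85, "delta_pos": [-0.42, -1.6, -3.1], "spin": 0}, {"hand": 85, "delta_pos": [-0.42, -1.6, -3.1], "spin": 0}, {"hand": 85, "delta_pos": [-0.42, -1.6, -3.1], "spin": 0}, {"hand": 85, "delta_pos": [-0.42, -1.6, -3.1], "spin": 0}]'

```text
time: 21.43
eef_pos: [479.9, -90.9, 277.2]
tool_rot: [[0.463, -0.886, -0.001], [-0.886, -0.463, 0.0], [-0.001, 0.001, -1.0]]
wrist_force: [0.7, -0.6, 0.1]
opening: 85.0
finger_force: 0.0
```

```bash
python3 k.py; python3 g.py; python3 - <<'E'
from h import *
c=np.array([479,-247.])
im,w=cloud('wrist'); q=w[...,:2]-c; Z=w[...,2]
k=(np.hypot(*q.transpose(2,0,1))<70)&(Z>15)&(Z<40); print('tin',cv2.minAreaRect(w[k][:,:2].astype(np.float32)),np.percentile(Z[k],[5,50,95]))
E
```

```text
knob 87 A [-61.8 -61.5 -61.3 -57.3]
board A 368 [-46.1 -46.  -45.9 -45.8 -45.6]
foot A 484 [-129.9 -127.3 -121.9 -105.   -75.2]
plate A 1291 [-51.2 -50.9 -50.6 -49.1 -45.2]
wall A 786 [-46.1 -45.9 -45.7 -45.4 -45. ]
plate 823 ((511.44488525390625, 20.75277328491211), (108.6824951171875, 84.72990417480469), 72.5882797241211)
t 21.5333 tcp [479.8 -91.3 277.3] head -62.5 F [0.21 0.91 0.11] open 84.82844854064999
tin ((477.2955322265625, -244.3759765625), (97.22628021240234, 65.10226440429688), 74.7191390991211) [19.24288936 20.86607137 22.29564463]
```

The board is now flush with the wall to within about 0.5 mm. The mill shifted under 1 mm, and the tin is flat at 20 mm and in place. The robot is clear of everything, so I'm handing in.

```bash
python3 -c "
from cell import arm
print(arm.hand_in())"
```

```text
the job is handed in; nothing more can be done
None
```

I pushed the tin's lid fully shut and the mill's drawer home, to about 1 mm by my measurement, and handed the job in; the mill moved under 1 mm, the tin stayed in place within measuring error and nothing else was touched, but the hand-in gave no verdict.

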